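Make up the calibration pile in a bench oedometer and lower the loading arm on it

ROBOT

A 6-joint arm with a two-finger parallel gripper is mounted at the origin on a cart in front of the work surface, level with it; the furniture and walls round the work are solid. World frame = base frame: x ahead of the robot, y to its left, z up, the work surface at z = 0. Lengths are in mm, angles in rad, forces in N, time in s.
With the tool pointing down it reaches from about 250 to 725 mm from the base axis. Payload 9.7 kg.
Tool frame: the origin (TCP) lies between the finger pads; the fingertips stand 8 mm ahead of it and the grasp point (between the pads) lies 11 mm behind it; z points along the fingers, y is the line along which they close (so a half turn about z gives the same grasp; the last joint's range is limited). The gripper opens to 85 mm and grips with 20 to 120 N. Pads are 22 mm wide; open, the fingers measure 114 mm over their backs; the gripper's body (76 mm by 85 mm) begins 54 mm behind the grasp point. The pads swing forward as they close: fully open they stand 13 mm farther back than shut.
Start: joints at [1.224, 0.087, 0.176, 1.66, 0, 1.571], TCP at [186.937, 517.254, 239.284] pointing down, gripper open.
Joint ranges: [-3.13, 3.13], [-0.85, 1.81], [-1.15, 1.24], [-2.2, 2.28], [-1.44, 1.52], [-3.14, 3.14]. Speed limits (rad/s): [2.22, 2.22, 2.57, 3.14, 3.14, 3.14].

INTERFACE

Orientations are given as a unit quaternion [w, x, y, z].
In Python, from workcell import bot gives the robot as it stands.
- The arm moves only by the shell command python3 -m inch [OPENING] [FORCE], which reads ROWS from standard input. ROWS is a JSON list of rows, 1 to 12 of them, each of 4 numbers: dx, dy, dz in mm, then a turn about the tool's z in rad; each row is the pose to reach, as a shift and turn from the pose commanded when the command began, along the tool's axes at that moment; what a row does not reach only later rows make up. A row lasts 1/10 s, in which the tool goes at most 50 mm and 0.15 rad, less where a joint would pass 70% of its speed; a pose out of reach is approached as far as the arm can. OPENING is the finger opening in mm, set as the command begins (- or left out keeps the last). The fingers move at their own pace and stop on an object; FORCE is the grip in N (left out, the last holds). Time passes only in rows, so rows that do not move let the fingers close. It prints the time, the measured TCP pose, the force, the opening and the grip force at its end. Input that does not fit is refused with a message, and nothing moves.
- bot.get_state(): the state, without advancing time (a new reading comes with each control period).
- bot.snapshot(name): name is "scene" or "top"; returns a dict with "frame" (400x640x3 uint8, red, green, blue), "camera_matrix" (3x3 intrinsics, pixels), "dist" ([k1, k2, p1, p2, k3] as OpenCV has them; the pictures are not rectified), "world_to_cam" (4x4, takes a point from world to camera coordinates). Camera axes: x right, y up, looking along -z (the intrinsics and any distortion apply to the point x, -y, -z); pixel columns grow to the right and rows downward; lengths in mm; the calibration is good to about 2 mm. A picture is of the moment at which its call begins. There is no depth.
- bot.sign_off(): hands the job in; it is judged then, once.
Trained networks look in the newest picture that a camera, given by its name, has taken for a name from the list of things; names that differ only in an ending like _2 or _b are one class to them, and where a whole thing is asked for, a point or a joint stands for the part that bears it (a point fixed in the world has none). Each returns a list of dicts, best first, with "score" (0 to 1); they miss things now and then, are a little off and sometimes report something else, mostly with a low value. They report only what shows in the picture. A call takes as long as a camera call.
- bot.boxes_of(camera, query): "at" ([x, y, z] in mm, in world coordinates, good to about 4 mm: the middle of the surface that is visible of it).
- bot.pinpoint(camera, query): "at" ([x, y, z] in mm, in world coordinates, good to about 4 mm: a listed point, or the origin of a listed thing).
The state is a dict: "time_s": time; "joints": joint angles; "joint_vel": joint speeds; "tau": joint torques, N m; "ee_pos": TCP position; "tool_rot": TCP orientation; "contact_force": force on the tool from outside, world axes, zero at the start; "ft_torque": the same for the moment, N m; "finger_gap": finger opening in mm; "grasp_force": force on a finger pad.
Only numpy, scipy, OpenCV 4.12 (cv2) and the standard library are available. Lean on these libraries where they do the work, as an engineer would, in place of code of your own. Each camera call takes 0.05 s, during which the arm holds its last target. There are 200 camera calls.

TASK

Set up the bench oedometer for a calibration run, in this order: lay the round porous stone in the recess of the brass cell base, stand the steel disc centrally on it, put the brass ring that lies on the desk over the disc down onto the stone, and set the loading cap, boss upward, into the ring on the disc. Then swing the thrown-back loading arm over by its black grip, lower it until it rests on the cap, and let go. Leave the square stone and the slotted weight where they lie.

Things in the scene. Friction and masses are not known exactly. Their poses are not given: they have to be found in the camera images.
- oedometer: Fixed bench oedometer. Origin on the cell axis at desk height. Grey base plate: x -65..65, y -59..173 mm, top at 20. Round brass cell base 101 mm across, top at 31 mm, with a recess 67 mm across, 4 deep, floor 27 mm above the desk; nipple to x = -59. Post at y = +130 mm, 125 high, 56 wide in x, carries the loading arm: hinge axis along x at y = +130, z = 112 mm.
- loading_arm (a joint): Angle of the loading arm: 0 = level, from the post over the cell to -y; 1.57 upright; 2.6 = thrown back on its stop, where it starts. Past upright it sinks slowly by its weight (0.5 kg, damped hinge; 2 to 6 N at the grip moves it). Its pad (24 mm across, face 18 mm below the arm's centre line, 130 mm from the hinge) rests on the cap of the complete pile at 0, else it sinks lower.
- loading_grip (a point): Centre of the black barrel grip (28 mm across, 32 mm long, its axis along the hinge axis, flat ends) at the free end of the loading arm, 195 mm from the hinge axis; with the arm thrown back it is 297 mm from the cell axis and 212 mm above the desk; with the arm level it is 65 mm from the cell axis on the side away from the post, 112 mm above the desk.
- round_stone: Round porous stone, grey-brown disc 64 mm across, 10 mm thick, no slot or hole. Origin at the centre of its underside; z up. 70 g.
- steel_disc: Bare steel calibration disc (dummy specimen), 45 mm across, 20 mm high, bevelled top edge. Origin at the centre of its underside; z up. 240 g.
- specimen_ring: Brass specimen ring, open at both ends, 63 mm outside, bore 49 mm, 25 mm high; it lies on the desk the way up it is to be used (a similar ring in the green case stays there). Origin at the centre of its underside; z up. 130 g.
- loading_cap: Brass loading cap: plug 45 mm across and 14 mm high, with a boss 18 mm across on top from 14 to 33 mm, domed to 37 mm; stands boss up. Origin at the centre of its underside; z up. 160 g.
- square_stone: Square porous stone 60 x 60 x 10 mm, not wanted; stays where it lies. Origin at the centre of its underside.
- slotted_weight: Slotted iron weight, disc 68 mm across and 12 mm thick with a slot to its centre, not wanted; stays where it lies. Origin at the centre of its underside.

How it is judged:
By the outcome, as a careful person would: the job done as asked, in the order asked, and still so for the second after the job is handed in, with the robot touching nothing.
It also fails if it takes over 131 s, if anything falls off the work surface, if the arm or the gripper's body presses on something with over 40 N, if the wrist force passes 120 N, or if a joint passes its speed limit or range.

## Working session

There is one attempt and no reset: what is moved stays moved. The work goes in short steps, Python scripts to look and compute and a shell command to move; the robot and the scene stay as the last step left them, time stands still between calls to the robot, and variables do not carry over. Pictures are saved under pics/ and viewed, at most 14 in all, crops included, and the job is handed in when it is done.

```bash
ls; mkdir -p pics
python3 - <<'E'
from workcell import bot
import cv2,numpy as np
for c in("scene","top"):
    s=bot.snapshot(c); cv2.imwrite(f"pics/{c}0.png",s["frame"][...,::-1])
    print(c,np.round(np.linalg.inv(s["world_to_cam"]),2).tolist(),s["camera_matrix"].tolist())
    for q in "oedometer loading_grip round_stone steel_disc specimen_ring loading_cap square_stone slotted_weight".split():
        print(q,[(np.round(d["at"]).tolist(),round(d["score"],2)) for d in bot.pinpoint(c,q)][:3])
st=bot.get_state();print({k:np.round(v,3).tolist() for k,v in st.items()})
E
```

```text
pics
scene [[0.75, 0.28, -0.6, -171.72], [-0.67, 0.33, -0.67, -837.16], [0.01, 0.9, 0.43, 552.17], [0.0, 0.0, 0.0, 1.0]] [[443.2723388659583, 0.0, 321.3762260802568], [0.0, 443.2723388659583, 205.39259479315066], [0.0, 0.0, 1.0]]
oedometer [([498.0, 57.0, -2.0], 0.62)]
loading_grip [([532.0, 349.0, 213.0], 0.86), ([564.0, -154.0, -2.0], 0.75)]
round_stone [([428.0, -271.0, 3.0], 0.9)]
steel_disc [([578.0, -383.0, -1.0], 0.54)]
specimen_ring [([426.0, -154.0, -2.0], 0.95), ([564.0, -155.0, -0.0], 0.46)]
loading_cap [([563.0, -155.0, 2.0], 0.68)]
square_stone [([564.0, -257.0, 1.0], 0.64)]
slotted_weight [([418.0, -385.0, -3.0], 0.84)]
top [[0.0, 0.99, -0.11, 354.68], [-1.0, -0.0, -0.02, -111.29], [-0.02, 0.11, 0.99, 1270.87], [0.0, 0.0, 0.0, 1.0]] [[486.3980391354416, 0.0, 314.0518948575556], [0.0, 486.3980391354416, 201.6866941951694], [0.0, 0.0, 1.0]]
oedometer [([498.0, 52.0, -1.0], 0.68)]
loading_grip [([536.0, 352.0, 213.0], 0.79)]
round_stone [([431.0, -273.0, 1.0], 0.56), ([567.0, -156.0, -0.0], 0.17)]
steel_disc [([580.0, -380.0, 0.0], 0.52)]
specimen_ring [([426.0, -160.0, -5.0], 0.47)]
loading_cap [([565.0, -157.0, -0.0], 0.67)]
square_stone [([568.0, -258.0, -2.0], 0.78)]
slotted_weight []
{'time_s': 0.9, 'joints': [1.224, 0.087, 0.176, 1.66, -0.0, 1.571], 'joint_vel': [-0.003, -0.001, 0.0, 0.001, 0.001, 0.001], 'tau': [0.001, -52.009, 46.486, 0.001, 0.0, 0.0], 'ee_pos': [186.927, 517.242, 239.28], 'tool_rot': [-0.0, 0.173, 0.985, -0.0], 'contact_force': [-0.106, 0.86, -0.553], 'ft_torque': [-0.038, -0.038, 0.046], 'grasp_force': 0.0, 'finger_gap': 85.291}
```

View pics/scene0.png

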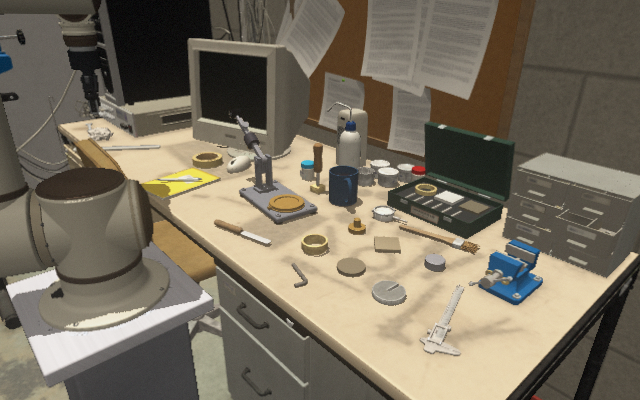

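View pics/top0.png

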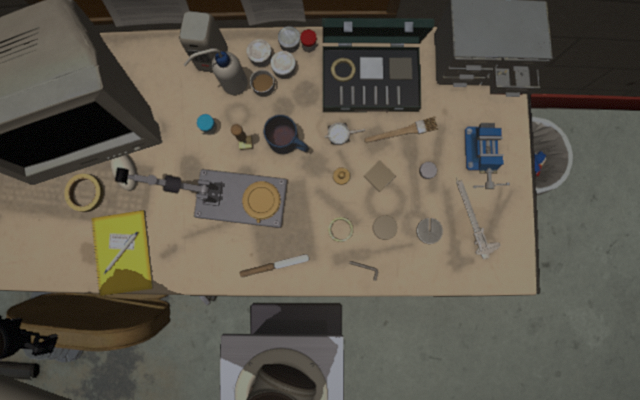

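The scene view shows the cell at (286,203), ring (315,243), round stone (351,267), cap (357,228), square stone (387,243) and disc (434,262), with the arm thrown back towards the monitor. The top view agrees: cell (262,200), ring (341,230), stone (385,227), cap (341,176), disc (428,170). Next I'll refine these with circle fits.

```bash
cat > h.py <<'E'
from workcell import bot
import cv2,numpy as np
from scipy.ndimage import map_coordinates
def proj(s,P):
    T=np.diag([1,-1,-1,1.])@s["world_to_cam"]
    return cv2.projectPoints(np.float64(P).reshape(-1,1,3),cv2.Rodrigues(T[:3,:3])[0],T[:3,3],s["camera_matrix"],np.float64(s["dist"]))[0].reshape(-1,2)
def samp(s,P):
    uv=proj(s,P.reshape(-1,3)); f=s["frame"].astype(float)
    return np.stack([map_coordinates(f[...,k],[uv[:,1],uv[:,0]],order=1) for k in range(3)],-1).reshape(P.shape[:-1]+(3,))
def circle(s,c,z,r,R=10,arc=None):
    """centre (x,y) of a circle radius r at height z near c, by edge strength"""
    a=np.linspace(0,2*np.pi,90,endpoint=False) if arc is None else np.linspace(*arc,60)
    d=np.stack([np.cos(a),np.sin(a)],-1); g=np.arange(-R,R+.1,.5)
    gx,gy=np.meshgrid(g,g,indexing="ij"); C=np.stack([gx,gy],-1)+c
    def ring(rr):
        p=C[:,:,None]+rr*d; return samp(s,np.concatenate([p,np.full(p.shape[:-1]+(1,),z)],-1))
    e=np.abs((ring(r+2)-ring(r-2)).mean(2)).sum(-1)+.5*np.abs(ring(r+2)-ring(r-2)).sum(-1).mean(2)
    w=np.clip(e-e.max()*.93,0,None); 
    return np.round((C*w[...,None]).sum((0,1))/w.sum(),1).tolist(),round(e.max(),1)
def ortho(s,c,z,h=60,k=4):
    g=np.arange(-h,h,1/k); X,Y=np.meshgrid(c[0]-g,c[1]-g,indexing="ij")  # rows: -x down, cols: -y right
    return samp(s,np.stack([X,Y,np.full_like(X,z)],-1)).astype(np.uint8)
E
python3 - <<'E'
from h import *
S={c:bot.snapshot(c) for c in("top","scene")}
L=[("recess",(498,55),31,33.5),("cell",(498,55),31,50.5),("stone",(429,-272),10,32),("disc",(579,-382),20,22),("ringo",(426,-157),25,31.5),("ringi",(426,-157),25,24.5),("boss",(564,-156),30,9),("plug",(564,-156),14,22.5)]
for n,c,z,r in L: print(n,*[circle(S[k],np.array(c),z,r) for k in S])
for k in S:
    rows=[np.hstack([ortho(S[k],c,z,60,2) for c,z in g]) for g in([((498,55),31),((429,-272),10),((579,-382),20)],[((426,-157),25),((564,-156),14),((534,350),213)])]
    cv2.imwrite(f"pics/o_{k}.png",np.vstack(rows)[...,::-1])
E
python3 -c "
import cv2,numpy as np
cv2.imwrite('pics/o.png',np.hstack([cv2.imread('pics/o_top.png'),cv2.imread('pics/o_scene.png')])[:, :1440][:, ::1].copy() if 0 else cv2.resize(np.vstack([cv2.imread('pics/o_top.png'),cv2.imread('pics/o_scene.png')]),(450,600)))"
```

```text
recess ([488.2, 45.4], np.float64(31.3)) ([497.6, 50.8], np.float64(55.3))
cell ([498.5, 51.1], np.float64(60.5)) ([494.8, 52.3], np.float64(63.3))
stone ([429.0, -267.3], np.float64(60.7)) ([419.4, -279.2], np.float64(246.6))
disc ([579.9, -384.2], np.float64(64.9)) ([575.8, -385.3], np.float64(124.3))
ringo ([425.3, -157.5], np.float64(41.1)) ([422.6, -153.8], np.float64(135.7))
ringi ([425.3, -153.3], np.float64(37.0)) ([423.1, -152.5], np.float64(222.0))
boss ([562.5, -155.5], np.float64(74.1)) ([556.8, -163.2], np.float64(198.5))
plug ([562.4, -156.3], np.float64(61.3)) ([554.2, -165.3], np.float64(123.1))
```

View pics/o.png

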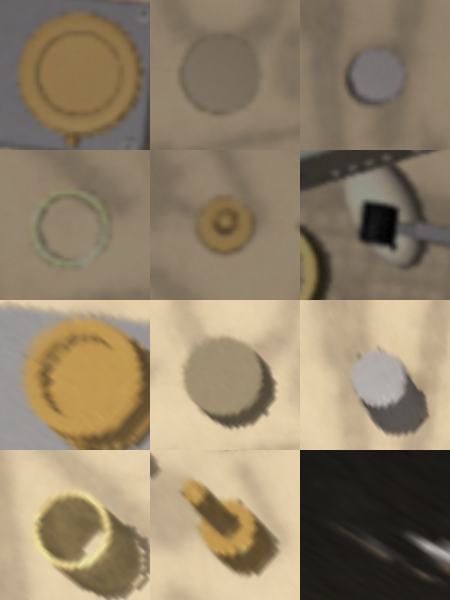

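```bash
cat >> h.py <<'E'
def fit(s,c,z,r,R=6,arcs=None,dark=False):
    """centre of a known circle: per-angle strongest edge within R of r, robust least squares"""
    from scipy.optimize import least_squares
    a=np.linspace(0,2*np.pi,120,endpoint=False); d=np.stack([np.cos(a),np.sin(a)],-1); c=np.array(c,float)
    for it,w in enumerate((R,R*.6,3)):
        q=np.arange(r-w,r+w+.1,.25); p=c+q[None,:,None]*d[:,None]
        v=samp(s,np.concatenate([p,np.full(p.shape[:-1]+(1,),z)],-1))
        e=-v.sum(-1) if dark else np.abs(np.gradient(v,axis=1)).sum(-1)
        e=cv2.GaussianBlur(e,(9,1),2); k=e[:,2:-2].argmax(1)+2; P=p[np.arange(len(a)),k]
        o=least_squares(lambda t:np.hypot(*(P-t).T)-r,c,loss="soft_l1",f_scale=.7); c=o.x
    return np.round(c,1).tolist(),round(float(np.median(np.abs(o.fun))),2)
E
python3 - <<'E'
from h import *
S={c:bot.snapshot(c) for c in("top","scene")}
L=[("recess",(498.5,51.5),31,33.5,1),("cell",(498.5,51.5),31,50.5,0),("stone",(429.5,-268.5),10,32,0),("disc",(579,-383.5),18.5,22.5,0),("ringo",(423.5,-154),25,31.5,0),("boss",(564,-156.5),33,9,0),("plug",(563,-156.5),14,22.5,0)]
for n,c,z,r,dk in L: print(n,*[fit(S[k],c,z,r,dark=dk) for k in S])
E
echo '[[-350,-460,60,1.222],[-350,-460,60,1.222],[-350,-460,60,1.222],[-350,-460,60,1.222],[-350,-460,60,1.222],[-350,-460,60,1.222],[-350,-460,60,1.222],[-350,-460,60,1.222],[-350,-460,60,1.222],[-350,-460,60,1.222],[-350,-460,60,1.222],[-350,-460,60,1.222]]' | python3 -m inch 85 30
```

```text
recess ([499.4, 51.8], 0.37) ([494.8, 47.2], 1.29)
cell ([498.4, 50.8], 0.85) ([499.3, 47.9], 1.59)
stone ([429.8, -267.7], 1.12) ([428.3, -270.3], 0.55)
disc ([577.5, -380.7], 0.76) ([578.7, -384.7], 0.76)
ringo ([423.2, -156.6], 1.5) ([421.1, -157.6], 2.16)
boss ([562.4, -158.1], 1.55) ([564.2, -155.4], 0.9)
plug ([563.6, -154.4], 1.07) ([562.2, -158.2], 0.98)
time_s: 2.3
ee_pos: [359.9, -37.2, 179.1]
tool_rot: [0.0, 0.707, 0.707, 0.0]
contact_force: [0.3, 1.1, 0.5]
finger_gap: 85.2
grasp_force: 0.0
```

```bash
echo '[[-46,14,20,0],[-93,28,40,0],[-140,42,60,0],[-186,55,80,0],[-232,69,100,0],[-232,69,120,0],[-232,69,139,0],[-232,69,139,0],[-232,69,139,0]]' | python3 -m inch 75
echo '[[0,0,10,0],[0,0,18,0],[0,0,22,0],[0,0,25,0],[0,0,25,0]]' | python3 -m inch
```

```text
time_s: 3.2
ee_pos: [429.1, -266.0, 40.7]
tool_rot: [-0.0, 0.706, 0.708, -0.0]
contact_force: [-0.5, 0.0, -0.1]
finger_gap: 74.9
grasp_force: 0.0
time_s: 3.7
ee_pos: [429.1, -266.0, 15.0]
tool_rot: [-0.0, 0.706, 0.708, -0.0]
contact_force: [0.6, -0.3, -1.1]
finger_gap: 75.1
grasp_force: 0.0
```

```bash
echo '[[-3,0,4,0],[-3,0,6,0],[-3,0,8,0],[-3,0,8,0]]' | python3 -m inch; echo '[[0,0,1,0],[0,0,2,0],[0,0,2,0]]' | python3 -m inch; echo '[[0,0,1,0],[0,0,2,0],[0,0,2,0]]' | python3 -m inch
```

```text
time_s: 4.1
ee_pos: [429.0, -269.1, 7.0]
tool_rot: [-0.0, 0.706, 0.708, -0.0]
contact_force: [-1.2, 0.1, 0.2]
finger_gap: 74.9
grasp_force: 0.0
time_s: 4.4
ee_pos: [429.2, -269.2, 5.2]
tool_rot: [-0.0, 0.706, 0.708, -0.0]
contact_force: [-0.3, 0.7, 0.4]
finger_gap: 74.8
grasp_force: 0.0
time_s: 4.7
ee_pos: [429.1, -269.1, 3.1]
tool_rot: [-0.0, 0.706, 0.708, -0.0]
contact_force: [-0.6, 0.4, 1.0]
finger_gap: 75.1
grasp_force: 0.0
```

```bash
echo '[[0,0,-2.5,0],[0,0,-2.5,0],[0,0,-2.5,0],[0,0,-2.5,0],[0,0,-2.5,0]]' | python3 -m inch 55 20; echo '[[0,0,0,0],[0,0,0,0],[0,0,0,0]]' | python3 -m inch 76; echo '[[0,0,0,-0.15],[0,0,0,-0.3],[0,0,0,-0.45],[0,0,0,-0.6],[0,0,0,-0.75],[0,0,0,-0.9],[0,0,0,-1.05],[0,0,0,-1.2],[0,0,0,-1.35],[0,0,0,-1.5],[0,0,0,-1.571],[0,0,0,-1.571]]' | python3 -m inch;echo '[[0,0,0,0],[0,0,0,0],[0,0,0,0],[0,0,0,0],[0,0,0,0]]' | python3 -m inch 55 40; python3 -c "
from workcell import bot
print(bot.get_state()['joints'])"
```

```text
time_s: 5.2
ee_pos: [429.2, -269.2, 5.7]
tool_rot: [-0.0, 0.706, 0.708, -0.0]
contact_force: [0.3, 0.3, -0.5]
finger_gap: 62.6
grasp_force: 22.0
time_s: 5.5
ee_pos: [429.2, -269.2, 5.8]
tool_rot: [0.0, 0.706, 0.708, 0.0]
contact_force: [0.3, 0.2, 0.9]
finger_gap: 76.2
grasp_force: 0.0
time_s: 6.7
ee_pos: [429.3, -269.2, 5.8]
tool_rot: [0.0, -0.002, 1.0, -0.0]
contact_force: [-0.7, -0.4, 0.5]
finger_gap: 76.2
grasp_force: 0.0
time_s: 7.2
ee_pos: [429.3, -269.2, 6.6]
tool_rot: [0.0, 0.0, 1.0, -0.0]
contact_force: [-2.3, 1.4, 8.2]
finger_gap: 61.2
grasp_force: 41.8
[-5.60213636e-01  2.19358955e-02 -3.44354832e-01  1.20407819e+00
 -4.49753609e-06 -5.60173096e-01]
```

```bash
echo '[[0,0,-10,0],[0,0,-30,0],[0,0,-60,0],[0,0,-60,0],[0,0,-60,0]]' | python3 -m inch
python3 - <<'E'
from h import *
s=bot.snapshot("scene"); u,v=proj(s,[[429,-269,70]])[0].astype(int);print(u,v)
a=cv2.resize(s["frame"][v-60:v+60,u-80:u+80],None,fx=4,fy=4,interpolation=3)
cv2.imwrite("pics/g1.png",a[...,::-1])
E
```

```text
time_s: 7.7
ee_pos: [429.7, -269.4, 66.6]
tool_rot: [0.001, -0.001, 1.0, -0.0]
contact_force: [0.8, -1.2, -0.5]
finger_gap: 61.1
grasp_force: 43.6
351 241
```

View pics/g1.png

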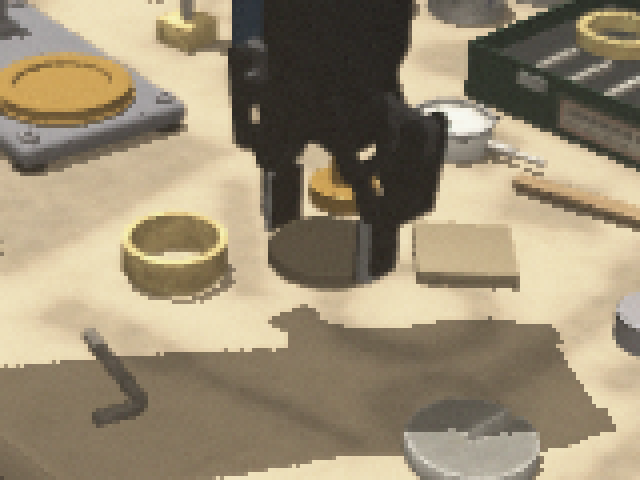

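The stone is held level between the fingers at (325,250), with the fingertips about level with its underside. I'll regrip higher so the tips clear the cell rim.

```bash
echo '[[0,0,30,0],[0,0,50,0],[0,0,57,0],[0,0,59.5,0],[0,0,59.5,0]]' | python3 -m inch;  echo '[[0,0,0,0],[0,0,-2,0],[0,0,-5,0],[0,0,-5,0]]' | python3 -m inch 76; echo '[[0,0,0,0],[0,0,0,0],[0,0,0,0],[0,0,0,0],[0,0,0,0]]' | python3 -m inch 55 30; echo '[[0,0,-10,0],[0,0,-40,0],[0,0,-80,0],[0,0,-80,0],[0,0,-80,0]]' | python3 -m inch
python3 - <<'E'
from h import *
s=bot.snapshot("scene"); u,v=proj(s,[[429,-269,90]])[0].astype(int);print(u,v)
a=cv2.resize(s["frame"][v-40:v+40,u-50:u+50],None,fx=5,fy=5,interpolation=3)
cv2.imwrite("pics/g2.png",a[...,::-1])
E
```

```text
time_s: 8.25
ee_pos: [428.5, -268.7, 6.7]
tool_rot: [-0.001, -0.001, 1.0, 0.0]
contact_force: [-3.1, 2.0, 4.8]
finger_gap: 61.5
grasp_force: 44.3
time_s: 8.65
ee_pos: [429.4, -269.4, 11.7]
tool_rot: [0.0, -0.001, 1.0, -0.0]
contact_force: [0.3, 0.4, 0.6]
finger_gap: 75.9
grasp_force: 0.0
time_s: 9.15
ee_pos: [430.7, -271.5, 14.1]
tool_rot: [0.002, -0.001, 1.0, -0.003]
contact_force: [-2.3, -7.1, 16.2]
finger_gap: 55.4
grasp_force: 8.6
time_s: 9.65
ee_pos: [429.7, -269.3, 92.1]
tool_rot: [0.001, -0.001, 1.0, -0.0]
contact_force: [0.4, 0.1, -0.3]
finger_gap: 55.1
grasp_force: 0.0
351 232
```

View pics/g2.png

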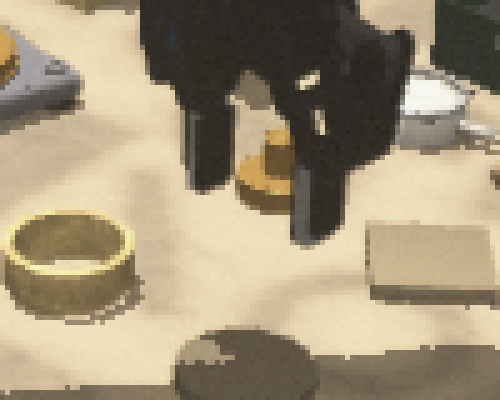

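The fingers rode up over the stone, so it's still on the desk: tips sit about 1 mm ahead of TCP at this opening. The earlier height was right, so I'll regrip there along both axes.

```bash
echo '[[0,0,0,0],[0,0,40,0],[0,0,70,0],[0,0,82,0],[0,0,86,0],[0,0,86,0]]' | python3 -m inch 78;  echo '[[0,0,0,0],[0,0,0,0],[0,0,0,0],[0,0,0,0]]' | python3 -m inch 55 20; echo '[[0,0,0,0],[0,0,0,0],[0,0,0,0]]' | python3 -m inch 76; echo '[[0,0,0,0.15],[0,0,0,0.3],[0,0,0,0.45],[0,0,0,0.6],[0,0,0,0.75],[0,0,0,0.9],[0,0,0,1.05],[0,0,0,1.2],[0,0,0,1.35],[0,0,0,1.5],[0,0,0,1.571],[0,0,0,1.571]]' | python3 -m inch;echo '[[0,0,0,0],[0,0,0,0],[0,0,0,0],[0,0,0,0]]' | python3 -m inch 55 25;  echo '[[0,0,-10,0],[0,0,-40,0],[0,0,-90,0],[0,0,-90,0],[0,0,-90,0]]' | python3 -m inch
python3 - <<'E'
from h import *
for k in ("scene","top"):
    s=bot.snapshot(k); p=bot.get_state()['ee_pos']; print(bot.get_state()['joints'],[d for d in bot.pinpoint(k,"round_stone")][:2])
E
```

```text
time_s: 10.3
ee_pos: [429.2, -269.2, 5.4]
tool_rot: [-0.0, -0.001, 1.0, 0.0]
contact_force: [-0.2, -0.4, 0.0]
finger_gap: 77.5
grasp_force: 0.0
time_s: 10.7
ee_pos: [430.0, -269.6, 7.1]
tool_rot: [0.001, -0.001, 1.0, -0.001]
contact_force: [-2.0, 1.5, 6.0]
finger_gap: 61.9
grasp_force: 21.1
time_s: 11.0
ee_pos: [429.4, -269.3, 5.5]
tool_rot: [0.0, -0.001, 1.0, -0.0]
contact_force: [0.8, -0.7, 0.6]
finger_gap: 76.0
grasp_force: 0.0
time_s: 12.2
ee_pos: [429.2, -269.2, 5.3]
tool_rot: [0.0, 0.707, 0.707, -0.0]
contact_force: [-0.4, -0.5, 0.9]
finger_gap: 76.0
grasp_force: 0.0
time_s: 12.6
ee_pos: [429.3, -269.2, 5.8]
tool_rot: [0.0, 0.706, 0.709, 0.0]
contact_force: [-1.5, 2.3, 5.4]
finger_gap: 62.4
grasp_force: 26.3
time_s: 13.1
ee_pos: [430.0, -269.7, 96.9]
tool_rot: [0.001, 0.706, 0.708, 0.0]
contact_force: [-0.0, 0.3, -2.2]
finger_gap: 62.2
grasp_force: 27.8
[-5.60126026e-01 -2.30495583e-02 -2.14457138e-01  1.37887457e+00
 -1.44249520e-05  1.00785666e+00] [{'at': [429.2, -271.0, 94.7], 'score': 0.9}]
[-5.60162634e-01 -2.20762190e-02 -2.15959097e-01  1.37873499e+00
 -3.24150970e-06  1.00820123e+00] []
```

```bash
echo '[[45,10,0,0],[90,20,0,0],[135,30,0,0],[180,40,0,0],[225,50,0,0],[270,60,10,0],[305,68,30,0],[320,69.5,45,0],[320,69.5,50,0],[320,69.5,50,0],[320,69.5,50,0],[320,69.5,50,0]]' | python3 -m inch
python3 - <<'E'
from h import *
p=bot.get_state()['ee_pos'];print(p)
out=[]
s=bot.snapshot("scene")
for c,z,r in ((p[:2],p[2]+4.5,32),((499,50.5),31,33.5),((499,50.5),31,50.5)):
    a=np.linspace(0,6.28,200); 
    uv=proj(s,np.c_[c[0]+r*np.cos(a),c[1]+r*np.sin(a),0*a+z]); out.append(uv)
u0,v0=(out[2].mean(0)-[40,45]).astype(int)
im=cv2.resize(s["frame"][v0:v0+75,u0:u0+80],None,fx=8,fy=8,interpolation=3)[...,::-1].copy()
for uv in out:
    for q in uv: cv2.circle(im,tuple(int(t) for t in ((q-[u0,v0]+.5)*8)),0,(0,0,255),-1)
cv2.imwrite("pics/c1.png",im)
E
```

```text
time_s: 14.5
ee_pos: [498.4, 49.8, 46.0]
tool_rot: [0.0, 0.707, 0.707, 0.0]
contact_force: [-0.6, 0.5, -0.6]
finger_gap: 62.1
grasp_force: 27.8
[498.43128124  49.84010162  46.0374913 ]
```

View pics/c1.png

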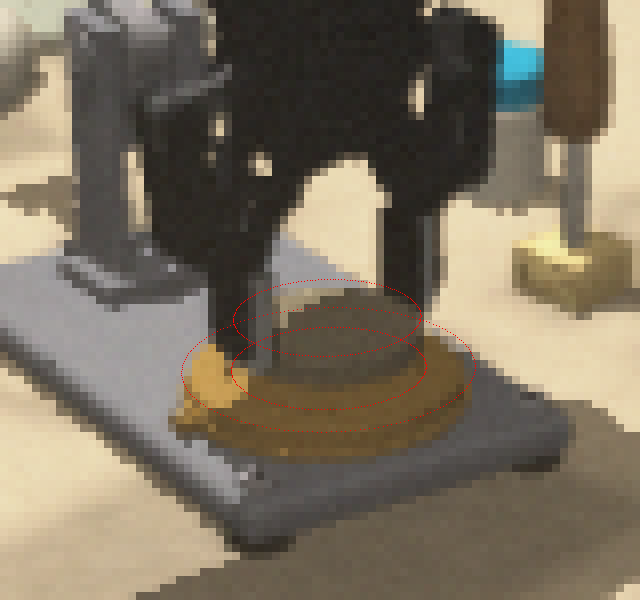

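```bash
echo '[[0.7,0.6,4,0],[0.7,0.6,6,0],[0.7,0.6,7,0],[0.7,0.6,7,0]]' | python3 -m inch; echo '[[0,0,1,0],[0,0,1,0],[0,0,2,0],[0,0,2,0]]' | python3 -m inch; echo '[[0,0,1,0],[0,0,1,0],[0,0,2,0],[0,0,2,0]]' | python3 -m inch
```

```text
time_s: 14.95
ee_pos: [498.6, 51.6, 38.1]
tool_rot: [-0.0, 0.706, 0.708, -0.0]
contact_force: [-1.1, -0.2, -1.6]
finger_gap: 62.4
grasp_force: 27.8
time_s: 15.35
ee_pos: [498.7, 51.7, 36.2]
tool_rot: [0.0, 0.706, 0.708, 0.0]
contact_force: [0.3, 0.2, -0.0]
finger_gap: 62.4
grasp_force: 27.8
time_s: 15.75
ee_pos: [498.8, 51.8, 34.6]
tool_rot: [0.0, 0.706, 0.708, 0.0]
contact_force: [-0.9, 1.3, 2.8]
finger_gap: 62.2
grasp_force: 28.1
```

```bash
echo '[[0,0,1,0],[0,0,1,0],[0,0,1,0]]' | python3 -m inch;echo '[[-1,0,1,0],[-1,0,1,0],[-1,0,1,0]]' | python3 -m inch
```

```text
time_s: 16.05
ee_pos: [499.0, 51.8, 34.3]
tool_rot: [0.0, 0.706, 0.708, 0.001]
contact_force: [-2.7, 1.7, 9.6]
finger_gap: 62.1
grasp_force: 28.7
time_s: 16.35
ee_pos: [499.1, 51.7, 34.2]
tool_rot: [-0.0, 0.706, 0.708, 0.001]
contact_force: [-6.1, 5.8, 16.4]
finger_gap: 62.1
grasp_force: 29.4
```

```bash
echo '[[1,0,-2,0],[1,0,-2,0]]' | python3 -m inch; echo '[[0,0,0,0],[0,0,0,0],[0,0,-1,0],[0,0,-10,0],[0,0,-40,0],[0,0,-80,0],[0,0,-110,0],[0,0,-110,0]]' | python3 -m inch 72; echo '[[-45,0,0,0],[-90,0,0,0],[-135,0,0,0],[-180,0,0,0],[-180,0,0,0]]' | python3 -m inch
python3 - <<'E'
from h import *
S={k:bot.snapshot(k) for k in("scene","top")}
ims=[]
for k in S:
    uv=proj(S[k],[[499,51,31]])[0].astype(int); print(k,fit(S[k],(499,51),37,32),fit(S[k],(499,51),31,50.5))
    ims.append(cv2.resize(S[k]["frame"][uv[1]-30:uv[1]+30,uv[0]-40:uv[0]+40],None,fx=5,fy=5,interpolation=3))
cv2.imwrite("pics/c2.png",np.hstack(ims)[...,::-1])
E
```

```text
time_s: 16.55
ee_pos: [498.9, 51.9, 34.6]
tool_rot: [0.0, 0.706, 0.708, 0.0]
contact_force: [0.9, 3.0, 1.7]
finger_gap: 62.0
grasp_force: 28.0
time_s: 17.35
ee_pos: [500.6, 51.8, 149.5]
tool_rot: [0.002, 0.706, 0.708, 0.003]
contact_force: [0.3, 0.7, -0.3]
finger_gap: 72.2
grasp_force: 0.0
time_s: 17.85
ee_pos: [498.5, -132.6, 144.0]
tool_rot: [0.0, 0.708, 0.706, -0.001]
contact_force: [0.3, 0.3, -0.0]
finger_gap: 72.1
grasp_force: 0.0
scene ([500.9, 53.0], 1.48) ([499.5, 48.3], 1.66)
top ([501.7, 51.9], 0.59) ([498.4, 50.8], 0.88)
```

View pics/c2.png

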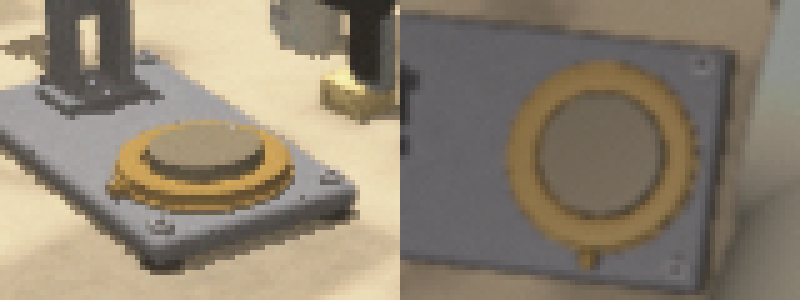

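The round stone sits level in the recess with an even dark gap all round. Next is the disc.

```bash
echo '[[-45,14,0,0],[-90,28,0,0],[-135,42,20,0],[-180,56,40,0],[-225,70,60,0],[-251,80,80,0],[-251,80,104,0],[-251,80,104,0],[-251,80,104,0]]' | python3 -m inch 72; echo '[[0,0,15,0],[0,0,27,0],[0,0,27,0],[0,0,27,0]]' | python3 -m inch 72; echo '[[0,0,0,0],[0,0,0,0],[0,0,0,0],[0,0,0,0],[0,0,0,0]]' | python3 -m inch 38 20
```

```text
time_s: 18.85
ee_pos: [579.8, -377.6, 40.4]
tool_rot: [-0.001, 0.706, 0.708, -0.0]
contact_force: [0.2, 0.3, 0.1]
finger_gap: 72.1
grasp_force: 0.0
time_s: 19.25
ee_pos: [579.4, -378.8, 13.2]
tool_rot: [-0.0, 0.706, 0.708, -0.0]
contact_force: [-0.2, 0.5, 0.5]
finger_gap: 72.0
grasp_force: 0.0
time_s: 19.75
ee_pos: [579.7, -379.4, 14.2]
tool_rot: [0.0, 0.706, 0.708, 0.0]
contact_force: [-2.6, 1.8, 6.4]
finger_gap: 44.0
grasp_force: 20.5
```

```bash
echo '[[0,0,0,0],[0,0,0,0],[0,0,0,0]]' | python3 -m inch 66; echo '[[-4,0,0,-0.15],[-4,0,0,-0.3],[-4,0,0,-0.45],[-4,0,0,-0.6],[-4,0,0,-0.75],[-4,0,0,-0.9],[-4,0,0,-1.05],[-4,0,0,-1.2],[-4,0,0,-1.35],[-4,0,0,-1.5],[-4,0,0,-1.571],[-4,0,0,-1.571]]' | python3 -m inch;echo '[[0,0,0,0],[0,0,0,0],[0,0,0,0],[0,0,0,0],[0,0,0,0]]' | python3 -m inch 38 40; echo '[[0,0,-10,0],[0,0,-40,0],[0,0,-90,0],[0,0,-100,0],[0,0,-100,0]]' | python3 -m inch
```

```text
time_s: 20.05
ee_pos: [579.5, -379.2, 13.0]
tool_rot: [-0.0, 0.706, 0.708, -0.0]
contact_force: [0.5, 0.2, 0.5]
finger_gap: 65.8
grasp_force: 0.0
time_s: 21.25
ee_pos: [579.5, -383.2, 13.1]
tool_rot: [-0.0, -0.002, 1.0, 0.0]
contact_force: [-0.4, -1.2, 0.5]
finger_gap: 65.7
grasp_force: 0.0
time_s: 21.75
ee_pos: [579.6, -383.1, 13.6]
tool_rot: [0.0, -0.001, 1.0, 0.0]
contact_force: [-1.8, 2.5, 5.5]
finger_gap: 43.1
grasp_force: 41.1
time_s: 22.25
ee_pos: [580.5, -384.0, 116.0]
tool_rot: [0.002, -0.001, 1.0, -0.001]
contact_force: [0.3, -0.9, -3.7]
finger_gap: 42.9
grasp_force: 41.5
```

```bash
echo '[[8,45,0,0],[16,90,0,0],[25,135,0,0],[33,180,0,0],[41,225,0,0],[49,270,0,0],[58,315,0,0],[66,360,0,0],[74,405,0,0],[80,435,20,0],[80,435,40,0],[80,435,50,0]]' | python3 -m inch; echo '[[0,0,0,0],[0,0,0,0],[0,0,0,0]]' | python3 -m inch
```

```text
time_s: 23.45
ee_pos: [496.6, 52.3, 59.7]
tool_rot: [-0.002, -0.002, 1.0, -0.0]
contact_force: [-1.5, -0.8, -3.0]
finger_gap: 42.9
grasp_force: 41.7
time_s: 23.75
ee_pos: [499.1, 51.0, 64.0]
tool_rot: [0.0, -0.001, 1.0, 0.0]
contact_force: [-0.2, 0.2, -3.1]
finger_gap: 43.4
grasp_force: 41.8
```

```bash
echo '[[-0.2,0.6,5,0],[-0.2,0.6,9,0],[-0.2,0.6,11,0],[-0.2,0.6,11,0]]' | python3 -m inch;echo '[[0,0,1,0],[0,0,2,0],[0,0,2,0]]' | python3 -m inch;echo '[[0,0,0.5,0],[0,0,1,0],[0,0,1,0]]' | python3 -m inch
```

```text
time_s: 24.15
ee_pos: [499.0, 52.3, 52.5]
tool_rot: [0.0, -0.001, 1.0, 0.0]
contact_force: [-0.1, 1.3, -0.4]
finger_gap: 43.3
grasp_force: 42.0
time_s: 24.45
ee_pos: [498.9, 52.2, 50.6]
tool_rot: [0.0, -0.001, 1.0, -0.0]
contact_force: [-1.2, -1.0, 2.9]
finger_gap: 43.1
grasp_force: 42.3
time_s: 24.75
ee_pos: [499.0, 52.2, 50.5]
tool_rot: [0.0, -0.001, 1.0, 0.0]
contact_force: [-3.6, -0.4, 12.2]
finger_gap: 43.2
grasp_force: 43.1
```

```bash
echo '[[0,0,-0.8,0],[0,0,-0.8,0]]' | python3 -m inch; echo '[[0,0,0,0],[0,0,0,0],[0,0,-1,0],[0,0,-20,0],[0,0,-60,0],[0,0,-100,0],[0,0,-100,0]]' | python3 -m inch 66; echo '[[0,-45,0,0],[0,-90,0,0],[0,-135,0,0],[0,-180,0,0],[0,-180,0,0],[0,-180,0,0]]' | python3 -m inch
python3 - <<'E'
from h import *
S={k:bot.snapshot(k) for k in("scene","top")}
ims=[]
for k in S:
    uv=proj(S[k],[[499,51,45]])[0].astype(int); print(k,fit(S[k],(499,51),37,32),fit(S[k],(499,51),56,22),fit(S[k],(499,51),31,33.5,3,dark=1),"ring",fit(S[k],(424,-155),25,31.5,4),fit(S[k],(424,-155),25,24.5,4),bot.pinpoint(k,"specimen_ring")[:1])
    ims.append(cv2.resize(S[k]["frame"][uv[1]-30:uv[1]+30,uv[0]-40:uv[0]+40],None,fx=5,fy=5,interpolation=3))
cv2.imwrite("pics/c3.png",np.hstack(ims)[...,::-1])
E
```

```text
time_s: 24.95
ee_pos: [499.0, 52.2, 50.6]
tool_rot: [0.0, -0.001, 1.0, 0.0]
contact_force: [-2.5, 0.0, 6.6]
finger_gap: 43.5
grasp_force: 42.6
time_s: 25.65
ee_pos: [500.9, 52.5, 155.5]
tool_rot: [0.004, -0.001, 1.0, 0.0]
contact_force: [-0.1, 0.3, -0.2]
finger_gap: 65.9
grasp_force: 0.0
time_s: 26.25
ee_pos: [498.8, -128.6, 149.3]
tool_rot: [-0.0, 0.0, 1.0, 0.0]
contact_force: [-0.2, 0.4, -0.1]
finger_gap: 65.9
grasp_force: 0.0
scene ([497.3, 48.8], 1.07) ([496.3, 47.2], 0.77) ([500.5, 53.7], 1.82) ring ([421.3, -155.6], 1.46) ([426.2, -153.7], 1.94) [{'at': [427.6, -157.4, -4.7], 'score': 0.74}]
top ([501.7, 51.2], 0.71) ([499.4, 51.1], 1.56) ([499.6, 52.3], 1.0) ring ([425.6, -154.0], 1.73) ([426.4, -156.5], 1.8) []
```

View pics/c3.png

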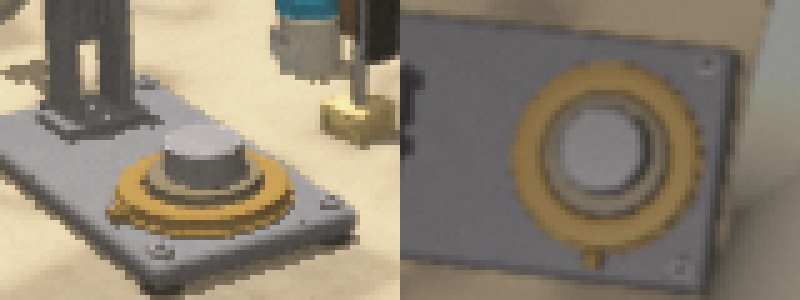

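Disc stands centrally on the stone. Now the ring.

```bash
echo '[[35,-13,30,0],[74,-26.5,60,0],[74,-26.5,100,0],[74,-26.5,110,0],[74,-26.5,110,0]]' | python3 -m inch 80; echo '[[0,0,15,0],[0,0,25,0],[0,0,25,0],[0,0,25,0]]' | python3 -m inch; echo '[[0,0,0,0],[0,0,0,0],[0,0,0,0],[0,0,0,0]]' | python3 -m inch 55 20;echo '[[0,0,0,0],[0,0,0,0],[0,0,0,0]]' | python3 -m inch 78; echo '[[0,0,0,0.15],[0,0,0,0.3],[0,0,0,0.45],[0,0,0,0.6],[0,0,0,0.75],[0,0,0,0.9],[0,0,0,1.05],[0,0,0,1.2],[0,0,0,1.35],[0,0,0,1.5],[0,0,0,1.571],[0,0,0,1.571]]' | python3 -m inch;echo '[[0,0,0,0],[0,0,0,0],[0,0,0,0],[0,0,0,0],[0,0,0,0]]' | python3 -m inch 55 35
```

```text
time_s: 26.95
ee_pos: [424.8, -153.4, 39.3]
tool_rot: [-0.001, -0.002, 1.0, 0.0]
contact_force: [-0.1, -0.5, 0.1]
finger_gap: 79.8
grasp_force: 0.0
time_s: 27.35
ee_pos: [425.9, -154.3, 15.9]
tool_rot: [0.0, -0.001, 1.0, -0.0]
contact_force: [0.6, 0.0, 0.9]
finger_gap: 80.0
grasp_force: 0.0
time_s: 27.75
ee_pos: [425.9, -154.5, 16.3]
tool_rot: [0.001, -0.001, 1.0, -0.0]
contact_force: [-1.0, 1.1, 4.4]
finger_gap: 61.8
grasp_force: 20.8
time_s: 28.05
ee_pos: [425.3, -154.5, 15.2]
tool_rot: [0.0, -0.001, 1.0, -0.0]
contact_force: [-0.1, -0.3, 0.4]
finger_gap: 78.0
grasp_force: 0.0
time_s: 29.25
ee_pos: [425.2, -154.4, 15.0]
tool_rot: [-0.0, 0.707, 0.707, -0.0]
contact_force: [0.3, -0.0, -0.5]
finger_gap: 77.9
grasp_force: 0.0
time_s: 29.75
ee_pos: [425.2, -154.5, 15.5]
tool_rot: [0.0, 0.706, 0.708, -0.0]
contact_force: [-2.8, 0.5, 5.6]
finger_gap: 61.0
grasp_force: 37.6
```

```bash
echo '[[0,0,-20,0],[0,0,-60,0],[0,0,-85,0],[40,14,-85,0],[85,30,-85,0],[130,46,-85,0],[175,62,-85,0],[206.7,73.8,-85,0],[206.7,73.8,-70,0],[206.7,73.8,-65,0],[206.7,73.8,-65,0],[206.7,73.8,-65,0]]' | python3 -m inch; echo '[[0,0,0,0],[0,0,0,0],[0,0,0,0]]' | python3 -m inch
python3 - <<'E'
from h import *
s=bot.snapshot("scene");uv=proj(s,[[499,51,60]])[0].astype(int)
cv2.imwrite("pics/c4.png",cv2.resize(s["frame"][uv[1]-35:uv[1]+35,uv[0]-45:uv[0]+45],None,fx=6,fy=6,interpolation=3)[...,::-1])
E
```

```text
time_s: 30.95
ee_pos: [498.3, 51.4, 80.1]
tool_rot: [-0.0, 0.707, 0.707, -0.0]
contact_force: [0.6, 0.0, -1.5]
finger_gap: 60.5
grasp_force: 39.1
time_s: 31.25
ee_pos: [498.8, 52.0, 80.5]
tool_rot: [0.0, 0.707, 0.708, 0.0]
contact_force: [-1.2, 0.2, -1.7]
finger_gap: 60.9
grasp_force: 39.1
```

View pics/c4.png

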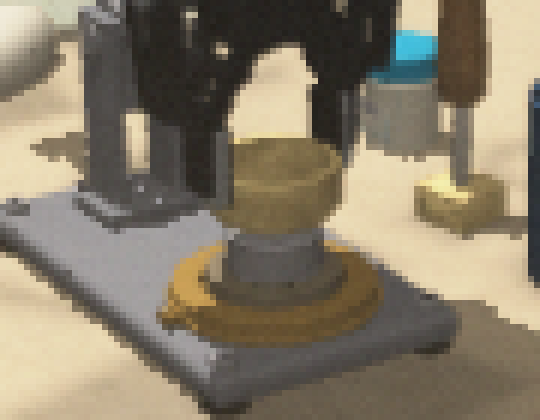

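The ring is held level above the disc at (275,185), in line with it. Lowering.

```bash
echo '[[0,0.3,4,0],[0,0.3,8,0],[0,0.3,11,0],[0,0.3,11,0]]' | python3 -m inch;echo '[[0,0,3,0],[0,0,6,0],[0,0,6,0]]' | python3 -m inch;echo '[[0,0,3,0],[0,0,6,0],[0,0,8,0],[0,0,8,0]]' | python3 -m inch
```

```text
time_s: 31.7
ee_pos: [498.5, 52.4, 68.3]
tool_rot: [-0.0, 0.706, 0.708, -0.0]
contact_force: [0.9, -0.5, -1.3]
finger_gap: 60.6
grasp_force: 39.1
time_s: 32.0
ee_pos: [498.7, 52.4, 62.6]
tool_rot: [-0.0, 0.706, 0.708, -0.0]
contact_force: [-0.5, 0.5, -0.8]
finger_gap: 60.7
grasp_force: 39.1
time_s: 32.4
ee_pos: [498.7, 52.4, 54.7]
tool_rot: [-0.0, 0.706, 0.708, -0.0]
contact_force: [0.5, 0.3, -1.3]
finger_gap: 60.5
grasp_force: 39.1
```

```bash
echo '[[0,0,1,0],[0,0,2,0],[0,0,2,0],[0,0,3,0],[0,0,3,0]]' | python3 -m inch;echo '[[0,0,-0.5,0],[0,0,-0.5,0],[0,0,-0.5,0]]' | python3 -m inch 70;echo '[[0,0,-10,0],[0,0,-50,0],[0,0,-90,0],[0,0,-90,0],[-50,15,-90,0],[-100,30,-90,0],[-150,45,-90,0],[-200,60,-90,0],[-208,64,-90,0],[-208,64,-90,0],[-208,64,-90,0]]' | python3 -m inch 66;python3 - <<'E'
from h import *
S={k:bot.snapshot(k) for k in("scene","top")}
ims=[]
for k in S:
    uv=proj(S[k],[[499,51,55]])[0].astype(int); print(k,fit(S[k],(499,52),62,31.5,4),"cap",fit(S[k],(563,-156),14,22.5,4),bot.pinpoint(k,"loading_cap")[:1])
    ims.append(cv2.resize(S[k]["frame"][uv[1]-30:uv[1]+30,uv[0]-40:uv[0]+40],None,fx=5,fy=5,interpolation=3))
cv2.imwrite("pics/c5.png",np.hstack(ims)[...,::-1])
E
```

```text
time_s: 32.9
ee_pos: [499.0, 52.5, 52.6]
tool_rot: [0.0, 0.706, 0.708, 0.0]
contact_force: [-3.0, 0.7, 4.7]
finger_gap: 60.7
grasp_force: 39.5
time_s: 33.2
ee_pos: [499.0, 52.4, 52.6]
tool_rot: [0.0, 0.706, 0.708, 0.0]
contact_force: [0.0, 0.3, -0.7]
finger_gap: 70.3
grasp_force: 0.0
time_s: 34.3
ee_pos: [563.1, -155.1, 142.4]
tool_rot: [-0.0, 0.707, 0.708, -0.0]
contact_force: [0.0, 0.6, -0.4]
finger_gap: 66.2
grasp_force: 0.0
scene ([494.8, 48.2], 1.74) cap ([562.3, -157.8], 0.79) [{'at': [562.4, -154.4, 1.9], 'score': 0.55}]
top ([498.2, 50.0], 1.58) cap ([565.3, -155.8], 1.39) []
```

View pics/c5.png

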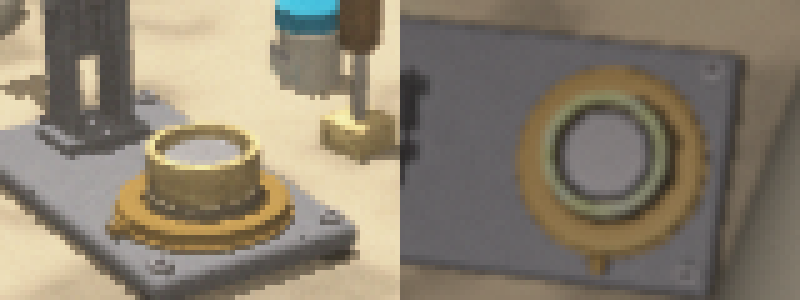

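```bash
echo '[[-0.5,0,40,0],[-0.5,0,75,0],[-0.5,0,75,0],[-0.5,0,75,0]]' | python3 -m inch 44; echo '[[0,0,20,0],[0,0,35,0],[0,0,42,0],[0,0,42,0],[0,0,42,0]]' | python3 -m inch;  echo '[[0,0,0,0],[0,0,0,0],[0,0,0,0],[0,0,0,0],[0,0,0,0]]' | python3 -m inch 12 20;echo '[[0,0,0,0],[0,0,0,0],[0,0,0,0]]' | python3 -m inch 40; echo '[[0,0,0,-0.15],[0,0,0,-0.3],[0,0,0,-0.45],[0,0,0,-0.6],[0,0,0,-0.75],[0,0,0,-0.9],[0,0,0,-1.05],[0,0,0,-1.2],[0,0,0,-1.35],[0,0,0,-1.5],[0,0,0,-1.571],[0,0,0,-1.571]]' | python3 -m inch;echo '[[0,0,0,0],[0,0,0,0],[0,0,0,0],[0,0,0,0],[0,0,0,0]]' | python3 -m inch 12 35
```

```text
time_s: 34.9
ee_pos: [563.1, -155.2, 68.3]
tool_rot: [-0.0, 0.706, 0.708, -0.0]
contact_force: [0.2, -0.6, 1.2]
finger_gap: 44.0
grasp_force: 0.0
time_s: 35.4
ee_pos: [563.7, -156.0, 26.4]
tool_rot: [0.0, 0.706, 0.708, 0.0]
contact_force: [-0.3, -0.1, -0.2]
finger_gap: 44.4
grasp_force: 0.0
time_s: 35.9
ee_pos: [563.8, -156.1, 26.5]
tool_rot: [0.001, 0.706, 0.708, 0.0]
contact_force: [-1.0, -0.1, 6.7]
finger_gap: 16.9
grasp_force: 19.8
time_s: 36.2
ee_pos: [563.2, -155.9, 25.3]
tool_rot: [-0.0, 0.706, 0.708, -0.0]
contact_force: [-0.2, -0.7, 0.5]
finger_gap: 40.0
grasp_force: 0.0
time_s: 37.4
ee_pos: [563.2, -155.9, 25.4]
tool_rot: [-0.0, -0.002, 1.0, 0.0]
contact_force: [-0.2, 0.4, -1.5]
finger_gap: 40.0
grasp_force: 0.0
time_s: 37.9
ee_pos: [563.4, -156.0, 25.6]
tool_rot: [0.0, -0.001, 1.0, -0.0]
contact_force: [0.1, -0.2, 1.3]
finger_gap: 16.6
grasp_force: 34.3
```

```bash
echo '[[0,0,-20,0],[0,0,-60,0],[0,0,-85,0],[13,42,-85,0],[26,84,-85,0],[39,126,-85,0],[52,168,-85,0],[64.3,208.3,-85,0],[64.3,208.3,-75,0],[64.3,208.3,-71,0],[64.3,208.3,-71,0],[64.3,208.3,-71,0]]' | python3 -m inch; echo '[[0,0,0,0],[0,0,0,0],[0,0,0,0]]' | python3 -m inch
python3 - <<'E'
from h import *
s=bot.snapshot("scene");uv=proj(s,[[499,51,65]])[0].astype(int)
cv2.imwrite("pics/c6.png",cv2.resize(s["frame"][uv[1]-35:uv[1]+35,uv[0]-45:uv[0]+45],None,fx=6,fy=6,interpolation=3)[...,::-1])
E
```

```text
time_s: 39.1
ee_pos: [498.8, 51.3, 96.4]
tool_rot: [-0.0, -0.0, 1.0, -0.0]
contact_force: [0.3, -0.2, -1.0]
finger_gap: 16.7
grasp_force: 34.6
time_s: 39.4
ee_pos: [498.8, 51.8, 96.7]
tool_rot: [0.0, -0.001, 1.0, 0.0]
contact_force: [-0.2, -0.2, -0.6]
finger_gap: 17.0
grasp_force: 34.6
```

View pics/c6.png

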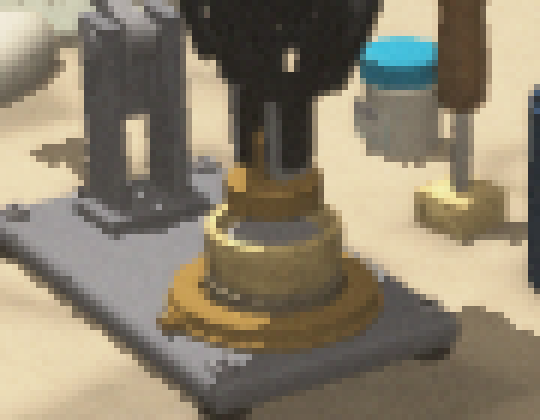

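The cap is held level, boss up, over the ring at (275,190) and centred. Lowering.

```bash
echo '[[0,0.4,3,0],[0,0.4,6,0],[0,0.4,8,0],[0,0.4,8,0]]' | python3 -m inch;echo '[[0,0,2,0],[0,0,4,0],[0,0,4,0]]' | python3 -m inch;echo '[[0,0,1,0],[0,0,2,0],[0,0,3,0],[0,0,3,0]]' | python3 -m inch
```

```text
time_s: 39.85
ee_pos: [498.3, 52.6, 88.1]
tool_rot: [-0.0, -0.001, 1.0, -0.0]
contact_force: [-0.2, -0.7, -1.2]
finger_gap: 16.9
grasp_force: 34.6
time_s: 40.15
ee_pos: [498.4, 52.6, 84.2]
tool_rot: [-0.0, -0.001, 1.0, -0.0]
contact_force: [-0.0, -0.6, -0.9]
finger_gap: 17.2
grasp_force: 34.6
time_s: 40.55
ee_pos: [498.7, 52.6, 82.6]
tool_rot: [0.0, -0.001, 1.0, 0.0]
contact_force: [-3.6, 0.1, 6.9]
finger_gap: 16.8
grasp_force: 35.5
```

```bash
echo '[[0,0,-0.5,0],[0,0,-0.5,0],[0,0,-0.5,0]]' | python3 -m inch 50;echo '[[0,0,-20,0.15],[0,0,-60,0.3],[0,0,-100,0.45],[0,0,-140,0.6],[0,0,-180,0.75],[40,0,-200,0.9],[80,0,-200,1.05],[110,0,-200,1.2],[110,0,-200,1.35],[110,0,-200,1.5],[110,0,-200,1.65],[110,0,-200,1.68]]' | python3 -m inch 60;python3 - <<'E'
from h import *
S={k:bot.snapshot(k) for k in("scene","top")}
ims=[]
print(bot.get_state()['joints'])
for k in S:
    print(k,[bot.pinpoint(k,q)[:1] for q in("loading_cap","loading_grip")])
    print([proj(S[k],[[x,y,212]])[0].round(1).tolist() for x,y in((534,351),(518,353),(550,349))])
a=S["scene"]["frame"][80:220,190:350];b=S["top"]["frame"][130:240,60:300]
cv2.imwrite("pics/c7.png",np.vstack([cv2.resize(a,(457,400),interpolation=3),cv2.resize(b,(457,200),interpolation=3)])[...,::-1])
E
```

```text
time_s: 40.85
ee_pos: [498.6, 52.6, 82.0]
tool_rot: [0.0, -0.001, 1.0, -0.0]
contact_force: [0.2, -0.1, -0.2]
finger_gap: 50.2
grasp_force: 0.0
time_s: 42.05
ee_pos: [388.5, 52.4, 282.1]
tool_rot: [0.0, 0.746, 0.666, 0.0]
contact_force: [0.4, -0.1, 0.4]
finger_gap: 60.2
grasp_force: 0.0
[ 1.34003260e-01 -2.63490631e-01 -6.48507904e-02  1.76931705e+00
  2.28875421e-06  1.81203892e+00]
scene [[{'at': [497.8, 53.5, 61.3], 'score': 0.58}], [{'at': [418.1, -384.2, -2.4], 'score': 0.62}]]
[[234.4, 112.7], [229.5, 113.3], [239.2, 112.0]]
top [[{'at': [501.3, 50.8, 57.4], 'score': 0.5}], [{'at': [534.6, 349.5, 210.2], 'score': 0.64}]]
[[119.9, 175.4], [118.7, 182.4], [121.1, 168.4]]
```

View pics/c7.png

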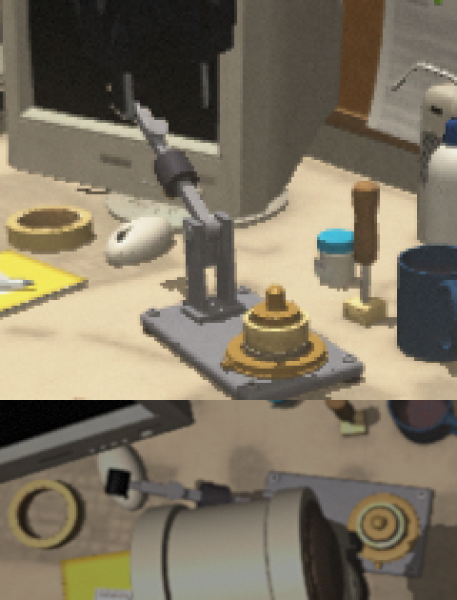

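The cap sits boss-up in the ring, with ring and disc concentric in the top view. The grip is at (118,483) in the top crop, close to the monitor front, so I'll check the clearance.

Run:
```python
from h import *
from scipy.optimize import fsolve
S={k:bot.snapshot(k) for k in("scene","top")}
def at(k,uv,z): return fsolve(lambda p:proj(S[k],[[p[0],p[1],z]])[0]-uv,(550,300)).round()
for z in(10,40): print(z,[at("scene",p,z) for p in((193.5,138),(272,159))],[at("top",p,z) for p in((121,148),(158,137),(16,180))])
print([at("scene",p,212).tolist() for p in((235,118),(242,120))])
k="top";print([at("top",p,212).tolist() for p in((115,168),(127,168),(128,182),(115,182))])
a=S["top"]["frame"][150:200,95:155]
cv2.imwrite("pics/c8.png",cv2.resize(a,None,fx=10,fy=10,interpolation=3)[...,::-1])
```

```text
10 [array([605., 803.]), array([700., 397.])] [array([644., 440.]), array([673., 337.]), array([558., 747.])]
40 [array([562., 712.]), array([652., 328.])] [array([637., 427.]), array([665., 327.]), array([553., 726.])]
[[501.0, 295.0], [505.0, 263.0]]
[[551.0, 364.0], [551.0, 335.0], [519.0, 331.0], [519.0, 362.0]]
```

View pics/c8.png

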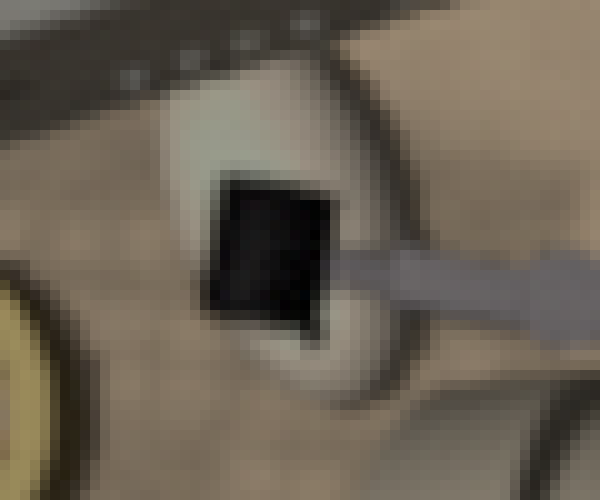

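Grip centre is about (121.7,175.2) in the top picture, i.e. (534,347.5,212); the monitor is clear at x≈650. Moving above it.

```bash
echo '[[45,16,0,0],[90,32,0,0],[135,48,0,0],[180,64,0,0],[225,80,0,0],[270,96,0,0],[300,108,0,0],[309.7,111.2,0,0],[309.7,111.2,0,0],[309.7,111.2,0,0],[309.7,111.2,0,0]]' | python3 -m inch 62; echo '[[0,0,20,0],[0,0,20,0]]' | python3 -m inch
python3 - <<'E'
from h import *
S={k:bot.snapshot(k) for k in("scene","top")}
print(bot.get_state()['ee_pos'])
a=S["scene"]["frame"][60:170,190:310];b=S["top"]["frame"][130:230,60:180]
cv2.imwrite("pics/c9.png",np.hstack([cv2.resize(a,None,fx=3.3,fy=3.3,interpolation=3)[:330],cv2.resize(b,None,fx=3.3,fy=3.3,interpolation=3)[:330]])[...,::-1])
E
```

```text
time_s: 43.55
ee_pos: [532.0, 347.6, 282.6]
tool_rot: [0.0, 0.744, 0.668, 0.0]
contact_force: [-0.4, -0.4, -0.1]
finger_gap: 62.0
grasp_force: 0.0
time_s: 43.75
ee_pos: [531.7, 347.3, 260.7]
tool_rot: [-0.0, 0.744, 0.668, -0.001]
contact_force: [-0.3, 0.2, -0.4]
finger_gap: 62.0
grasp_force: 0.0
[531.90612562 347.61833682 262.73898132]
```

View pics/c9.png

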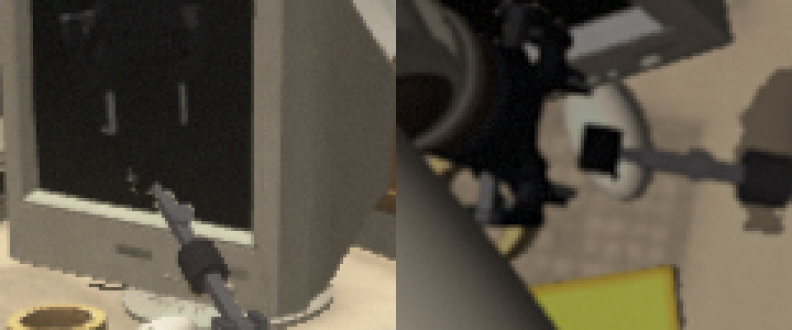

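```bash
echo '[[0,1,20,0],[0,1,35,0],[0,1,50,0],[0,1,58,0],[0,1,61,0],[0,1,61,0]]' | python3 -m inch;echo '[[0,0,0,0],[0,0,0,0],[0,0,0,0],[0,0,0,0],[0,0,0,0]]' | python3 -m inch 26 20
```

```text
time_s: 44.45
ee_pos: [533.3, 348.2, 201.7]
tool_rot: [0.0, 0.744, 0.668, 0.0]
contact_force: [-0.4, 0.1, 0.2]
finger_gap: 62.3
grasp_force: 0.0
time_s: 44.95
ee_pos: [534.2, 348.4, 202.1]
tool_rot: [0.001, 0.744, 0.668, 0.001]
contact_force: [5.4, -1.1, 4.1]
finger_gap: 31.6
grasp_force: 24.0
```

```bash
python3 -c "
import numpy as np
for t in np.arange(2.55,-.01,-.05): print(round(t,2),round(-195*(np.cos(t)-np.cos(2.6)),1),round(-195*(np.sin(t)-np.sin(2.6)),1),end=' | ')"
echo '[[-5.5,0.7,-8,0],[-11,0.7,-16,0],[-17,0.7,-24,0],[-23.3,0.7,-31.2,0],[-23.3,0.7,-31.2,0]]' | python3 -m inch - 28
```

```text
2.55 -5.2 -8.2 | 2.5 -10.9 -16.2 | 2.45 -16.9 -23.8 | 2.4 -23.3 -31.2 | 2.35 -30.1 -38.2 | 2.3 -37.2 -44.9 | 2.25 -44.6 -51.2 | 2.2 -52.3 -57.1 | 2.15 -60.4 -62.7 | 2.1 -68.6 -67.8 | 2.05 -77.2 -72.5 | 2.0 -85.9 -76.8 | 1.95 -94.9 -80.6 | 1.9 -104.1 -84.0 | 1.85 -113.4 -86.9 | 1.8 -122.8 -89.4 | 1.75 -132.3 -91.4 | 1.7 -142.0 -92.9 | 1.65 -151.7 -93.9 | 1.6 -161.4 -94.4 | 1.55 -171.1 -94.4 | 1.5 -180.9 -94.0 | 1.45 -190.6 -93.1 | 1.4 -200.2 -91.6 | 1.35 -209.8 -89.7 | 1.3 -219.3 -87.4 | 1.25 -228.6 -84.5 | 1.2 -237.8 -81.2 | 1.15 -246.7 -77.5 | 1.1 -255.5 -73.3 | 1.05 -264.1 -68.6 | 1.0 -272.5 -63.6 | 0.95 -280.5 -58.1 | 0.9 -288.3 -52.2 | 0.85 -295.8 -46.0 | 0.8 -303.0 -39.4 | 0.75 -309.8 -32.4 | 0.7 -316.2 -25.1 | 0.65 -322.3 -17.5 | 0.6 -328.0 -9.6 | 0.55 -333.3 -1.4 | 0.5 -338.2 7.0 | 0.45 -342.7 15.7 | 0.4 -346.7 24.6 | 0.35 -350.3 33.7 | 0.3 -353.4 42.9 | 0.25 -356.0 52.3 | 0.2 -358.2 61.8 | 0.15 -359.9 71.4 | 0.1 -361.1 81.1 | 0.05 -361.8 90.8 | 0.0 -362.1 100.5 | time_s: 45.45
ee_pos: [531.3, 324.2, 233.1]
tool_rot: [0.0, 0.744, 0.668, -0.0]
contact_force: [1.3, 2.1, -2.1]
finger_gap: 31.5
grasp_force: 29.4
```

```bash
echo '[[-6.8,0,-7,0],[-13.9,0,-13.7,0],[-21.3,0,-20,0],[-29,0,-25.9,0],[-37.1,0,-31.5,0],[-45.3,0,-36.6,0],[-53.9,0,-41.3,0],[-62.6,0,-45.6,0],[-71.6,0,-49.4,0],[-80.8,0,-52.8,0],[-90.1,0,-55.7,0],[-99.5,0,-58.2,0]]' | python3 -m inch
```

```text
time_s: 46.65
ee_pos: [519.6, 225.7, 290.9]
tool_rot: [-0.001, 0.744, 0.669, -0.0]
contact_force: [-7.3, 3.4, -5.4]
finger_gap: 31.8
grasp_force: 28.2
```

```bash
echo '[[-9.5,-1,-2,0],[-19.2,-1,-3.5,0],[-28.9,-1.2,-4.5,0],[-38.6,-1.3,-5,0],[-48.3,-1.4,-5,0],[-58.1,-1.5,-4.6,0],[-67.8,-1.6,-3.7,0],[-77.4,-1.7,-2.2,0],[-87,-1.8,-0.3,0],[-96.5,-2,2,0],[-105.8,-2,4.9,0],[-115,-2,8.2,0]]' | python3 -m inch
```

```text
time_s: 47.85
ee_pos: [506.0, 111.1, 283.2]
tool_rot: [0.0, 0.744, 0.668, 0.0]
contact_force: [-5.9, 2.3, 3.1]
finger_gap: 31.6
grasp_force: 30.3
```

```bash
echo '[[-8.9,-1,3.7,0],[-17.7,-1,7.9,0],[-26.3,-1.2,12.6,0],[-34.7,-1.3,17.6,0],[-42.7,-1.4,23.1,0],[-50.5,-1.5,29,0],[-58,-1.6,35.2,0],[-65.2,-1.7,41.8,0],[-72,-1.8,48.8,0],[-78.4,-2,56.1,0],[-84.5,-2,63.7,0],[-90.2,-2,71.6,0]]' | python3 -m inch
```

```text
time_s: 49.05
ee_pos: [495.3, 21.0, 211.0]
tool_rot: [0.001, 0.744, 0.668, 0.0]
contact_force: [0.4, -4.1, 3.6]
finger_gap: 31.5
grasp_force: 35.2
```

```bash
echo '[[-5.3,0,8.2,0],[-10.2,0,16.6,0],[-14.7,0,25.3,0],[-18.7,0,34.2,0],[-22.3,0,43.3,0],[-25.4,0,52.5,0],[-28,0,61.9,0],[-30.2,0,71.4,0],[-31.9,0,81,0],[-32.5,0,86,0],[-33.1,0,90.7,0],[-33.1,0,90.7,0]]' | python3 -m inch;echo '[[-0.3,0,4,0],[-0.6,0,8,0],[-0.8,0,12,0],[-0.9,0,15,0],[-0.9,0,15,0],[-0.9,0,15,0]]' | python3 -m inch
```

```text
time_s: 50.25
ee_pos: [491.3, -11.6, 119.0]
tool_rot: [0.001, 0.744, 0.668, -0.001]
contact_force: [2.6, -5.5, -0.9]
finger_gap: 31.7
grasp_force: 38.7
time_s: 50.85
ee_pos: [491.2, -12.4, 104.3]
tool_rot: [0.001, 0.744, 0.668, -0.001]
contact_force: [1.4, -5.4, -0.6]
finger_gap: 31.7
grasp_force: 38.9
```

```bash
echo '[[0,0,1,0],[0,0,2,0],[0,0,2,0]]' | python3 -m inch;echo '[[0,0,1,0],[0,0,2,0],[0,0,2,0]]' | python3 -m inch
```

```text
time_s: 51.15
ee_pos: [491.2, -12.5, 102.4]
tool_rot: [0.001, 0.744, 0.668, -0.001]
contact_force: [0.6, -7.1, -0.7]
finger_gap: 31.8
grasp_force: 39.0
time_s: 51.45
ee_pos: [491.2, -12.5, 100.4]
tool_rot: [0.001, 0.744, 0.668, -0.001]
contact_force: [1.0, -6.2, -0.7]
finger_gap: 31.7
grasp_force: 39.0
```

```bash
echo '[[0,0,1,0],[0,0,1,0],[0,0,2,0],[0,0,2,0]]' | python3 -m inch;echo '[[0,0,1,0],[0,0,1,0],[0,0,1,0]]' | python3 -m inch
python3 - <<'E'
from h import *
s=bot.snapshot("scene")
cv2.imwrite("pics/c10.png",cv2.resize(s["frame"][120:230,220:360],None,fx=4,fy=4,interpolation=3)[...,::-1])
E
```

```text
time_s: 51.85
ee_pos: [491.2, -12.5, 98.3]
tool_rot: [0.001, 0.744, 0.668, -0.001]
contact_force: [0.9, -6.0, -1.2]
finger_gap: 31.4
grasp_force: 39.0
time_s: 52.15
ee_pos: [491.2, -12.4, 97.4]
tool_rot: [0.001, 0.744, 0.668, -0.001]
contact_force: [0.7, -6.4, -1.1]
finger_gap: 31.8
grasp_force: 39.0
```

View pics/c10.png

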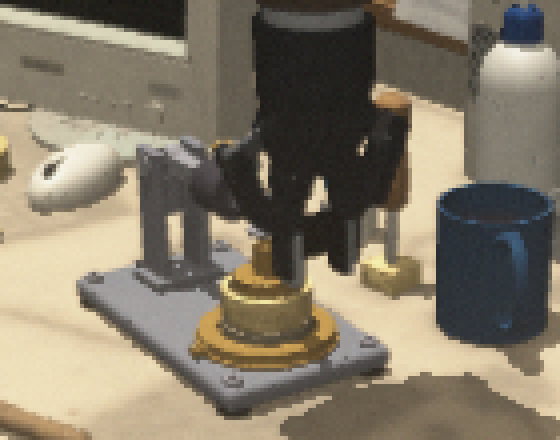

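```bash
echo '[[-0.7,0,1,0],[-0.7,0,1,0],[-0.7,0,2,0],[-0.7,0,2,0]]' | python3 -m inch;echo '[[0,0,1,0],[0,0,2,0],[0,0,2,0]]' | python3 -m inch
```

```text
time_s: 52.6
ee_pos: [491.2, -12.4, 95.7]
tool_rot: [0.0, 0.744, 0.668, -0.0]
contact_force: [2.0, -5.9, -1.3]
finger_gap: 31.6
grasp_force: 39.1
time_s: 52.9
ee_pos: [491.3, -12.4, 93.8]
tool_rot: [0.0, 0.744, 0.668, -0.0]
contact_force: [2.2, -5.5, -2.1]
finger_gap: 31.5
grasp_force: 39.1
```

Run:
```python
from h import *
S={k:bot.snapshot(k) for k in("scene","top")}
for k in S: print(k,[bot.pinpoint(k,q)[:2] for q in("loading_grip","loading_cap")],bot.boxes_of(k,"loading_arm")[:1])
st=bot.get_state();print(st["contact_force"],st["ft_torque"])
```

```text
scene [[{'at': [497.5, 50.6, 58.7], 'score': 0.56}, {'at': [492.1, -8.2, 116.1], 'score': 0.55}], [{'at': [497.9, 53.9, 55.7], 'score': 0.51}]] [{'at': [498.3, 89.5, 123.7], 'score': 0.82}]
top [[], []] [{'at': [568.8, -255.4, 7.8], 'score': 0.43}]
[ 1.58045298 -5.18242311 -0.41659258] [-0.58600048 -0.37496202 -0.4202346 ]
```

```bash
echo '[[0,0,1,0],[0,0,2,0],[0,0,3,0],[0,0,3,0]]' | python3 -m inch
```

```text
time_s: 53.7
ee_pos: [491.2, -12.3, 90.8]
tool_rot: [0.0, 0.744, 0.668, -0.0]
contact_force: [2.2, -5.9, -0.5]
finger_gap: 31.3
grasp_force: 39.2
```

```bash
echo '[[0,0,0,0],[0,0,0,0],[0,0,0,0],[0,0,0,0]]' | python3 -m inch 62;echo '[[0,0,-20,0],[0,0,-50,0],[0,0,-90,0],[0,0,-130,0],[-45,0,-160,0],[-90,0,-180,0],[-135,0,-180,0],[-180,0,-180,0],[-220,0,-180,0],[-220,0,-180,0]]' | python3 -m inch
python3 - <<'E'
from h import *
S={k:bot.snapshot(k) for k in("scene","top")}
for k in S: print(k,[bot.pinpoint(k,q)[:2] for q in("loading_grip","loading_cap")])
a=S["scene"]["frame"][125:225,220:340];b=S["top"]["frame"][150:250,180:300]
cv2.imwrite("pics/c11.png",cv2.resize(np.hstack([a,b]),(800,333),interpolation=3)[...,::-1])
E
```

```text
time_s: 54.1
ee_pos: [491.1, -11.8, 91.0]
tool_rot: [-0.0, 0.744, 0.668, 0.0]
contact_force: [-0.6, 0.1, -0.7]
finger_gap: 62.2
grasp_force: 0.0
time_s: 55.1
ee_pos: [466.9, -234.4, 270.3]
tool_rot: [-0.0, 0.745, 0.667, -0.0]
contact_force: [0.1, 0.0, -0.7]
finger_gap: 61.6
grasp_force: 0.0
scene [[{'at': [489.6, -11.0, 109.4], 'score': 0.67}], [{'at': [497.9, 50.3, 58.2], 'score': 0.73}]]
top [[{'at': [491.0, -6.1, 113.0], 'score': 0.65}], [{'at': [502.5, 51.5, 57.3], 'score': 0.43}, {'at': [494.8, -7.4, 110.4], 'score': 0.41}]]
```

View pics/c11.png

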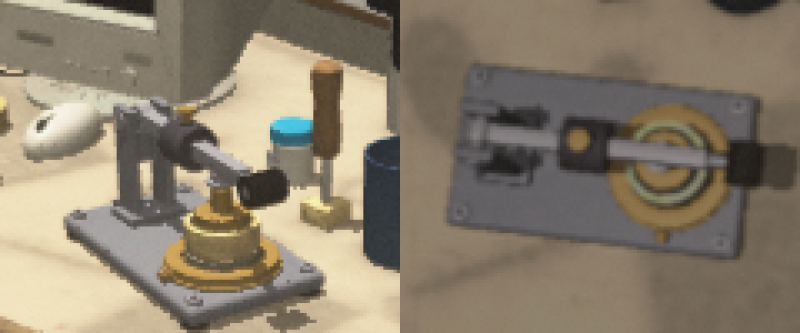

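Arm lies level on the cap's boss with the grip free. I'll let it settle and check numerically that it isn't moving. I've passed the 14-picture limit (16 viewed), so I won't view any more.

```bash
python3 - <<'E'
from h import *
cv2.imwrite("pics/a.png",bot.snapshot("scene")["frame"])
E
echo '[[0,0,0,0],[0,0,0,0],[0,0,0,0],[0,0,0,0],[0,0,0,0],[0,0,0,0],[0,0,0,0],[0,0,0,0],[0,0,0,0],[0,0,0,0],[0,0,0,0],[0,0,0,0]]' | python3 -m inch
python3 - <<'E'
from h import *
f=bot.snapshot("scene")["frame"];d=cv2.absdiff(f,cv2.imread("pics/a.png"))[125:225,220:340].sum(-1)
print(d.max(),np.percentile(d,99),d.mean(),[(q,bot.pinpoint("scene",q)[:1]) for q in("loading_grip","square_stone","slotted_weight")])
E
```

```text
time_s: 56.65
ee_pos: [467.7, -230.7, 271.0]
tool_rot: [0.0, 0.744, 0.668, 0.0]
contact_force: [-0.8, -0.5, 0.7]
finger_gap: 62.0
grasp_force: 0.0
257 16.0 4.9245 [('loading_grip', [{'at': [492.6, -11.0, 112.9], 'score': 0.86}]), ('square_stone', [{'at': [561.7, -255.0, 2.0], 'score': 0.76}]), ('slotted_weight', [{'at': [418.7, -383.7, -2.2], 'score': 0.59}])]
```

```bash
python3 -c "
from workcell import bot
print(bot.sign_off())"
```

```text
the job is handed in; nothing more can be done
None
```

The oedometer is set up in the order asked and handed in at about 57 s: round stone, disc, ring and cap are in place, the loading arm rests level on the cap with the grip released, and the square stone and slotted weight still lie where they were; I viewed 16 pictures against the limit of 14.

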